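# Free the red-lidded portion cup from the cluster and plate it

## Task

The red-lidded portion cup is the special-diet one. It is hemmed in by four other cups, so press lightly on its lid and slide it straight out along the pan, away from the others, until there is a gap of at least 3 cm all round it; do not lift it before that, do not press it hard into the pan (stay below about 10 N), and leave the other four cups where they are. Then pick it up and set it down gently, upright, in the middle of the white plate, and let go.

Things in the scene. Friction and masses are not known exactly. Their poses are not given: they have to be found in the camera images.
- red_cup_center (a point): Centre (15 mm above the underside) of the loose round cup with a RED lid, 70 to 140 g. Black body, 51 mm across at the foot, 55 mm under the lid; lid 58 mm across, from 23 to 30 mm above the underside. Four other cups touch its lid, one on each side and two behind: fingers do not fit round it. The way out is directly away from the mean of the four. z is up.
- red_lid (a point): Centre of the red lid at its flat level, 30 mm above the cup's underside. On the lid stands a raised dome, 44 mm across, flat on top, that yields about 1 mm per 8 N; it rises 2 to 14 mm above this point, differing each time and not measured: find its top by touch. Rubber fingertips hold better on it than the cup does on the pan. Pressing the cup into the pan with over about 10 N spoils it. z is up.
- cup_a_center (a point): Centre (15 mm above the underside) of a loose cup of the same size with a grey lid and a cream disc on it, flat top 30.7 mm above its underside; beside the red one. Must stay where it is.
- cup_b_center (a point): Centre (15 mm above the underside) of a loose cup of the same size with a grey lid and a cream disc on it, flat top 30.7 mm above its underside; beside the red one, opposite side. Must stay where it is.
- cup_c_center (a point): Centre (15 mm above the underside) of a loose cup of the same size with a grey lid and a cream disc on it, flat top 30.7 mm above its underside; behind the red one. Must stay where it is.
- cup_d_center (a point): Centre (15 mm above the underside) of a loose cup of the same size with a grey lid and a cream disc on it, flat top 30.7 mm above its underside; behind the red one. Must stay where it is.
- pan: Fixed dark oblong sheet pan, 360 mm (its x) by 340 mm (its y), with a low rim 17 mm high all round. Origin: centre of its underside, on the work surface; its floor, where the cups stand, is 3 mm above it. Cups slide on it with friction coefficient about 0.25 to 0.35. On the open side of the red cup at least 100 mm of floor is free.
- plate_in (a point): Centre of the flat inside of a loose white round plate, 170 mm across, 18 mm high at the rim; this point is on its inner floor, where the cup is to stand. z is up. Mass 0.45 kg.
Mind the look-alikes: they are no part of the job. What is shaped like the part that bears red_cup_center but pink or purple is not meant.

How it is judged:
By the outcome, as a careful person would: the job done as asked, in the order asked, and still so for the second after the job is handed in, with the robot touching nothing.
It also fails if it takes over 67 s, if anything falls off the work surface, if the arm or the gripper's body presses on something with over 40 N, if the wrist force passes 120 N, or if a joint passes its speed limit or range.

## Robot

A 7-joint arm with a two-finger parallel gripper is mounted at the origin on the work surface. World frame = base frame: x ahead of the robot, y to its left, z up, the work surface at z = 0. Lengths are in m, angles in rad, forces in N, time in s.
With the tool pointing down it reaches from about 0.35 to 0.9 m from the base axis. Payload 8.1 kg.
Tool frame: the origin (TCP) lies at the very end of the fingers, on their centre line; the grasp point (between the pads) lies 19 mm behind it; z points along the fingers, y is the line along which they close (so a half turn about z gives the same grasp; the last joint's range is limited). The gripper opens to 92 mm and grips with 3 to 60 N. Pads are 19 mm wide; open, the fingers measure 130 mm over their backs; the gripper's body (75 mm by 190 mm) begins 47 mm behind the grasp point.
Start: joints at [-1.334, 0.434, 0.025, 1.573, -0.012, 1.134, -0.075], TCP at [0.208, 0.589, 0.227] pointing down, gripper open.
Joint ranges: [-2.62, 2.62], [-0.44, 2.09], [-1.27, 1.32], [0.08, 2.57], [-1.32, 4.46], [0.12, 2], [-2.74, 2.74]. Speed limits (rad/s): [2.22, 2.22, 3.01, 3.01, 3.14, 3.14, 3.14].

## Interface

Orientations are given as a rotation vector (axis times angle).
In Python, from cell import arm gives the robot as it stands.
- The arm moves only by the tool jog_arm, never from a script. Its argument "rows" is a list of rows, each a list of 3 entries, a list of its own where there are three numbers: the shift along the world's x, y, z in cm, then the turn, a rotation vector about the world's x, y, z in degrees, then the opening, from 0 (shut) to 1 (fully open). A call has 1 to 8 rows; each row is the pose to reach, as a shift and turn from the pose commanded when the call began; what a row does not reach only later rows make up. A row lasts 1/8 s, in which the tool goes at most 62.5 mm and 10.7 degrees, less where a joint would pass 70% of its speed; a pose out of reach is approached as far as the arm can. A call with a gripper value outside its range is refused whole. The fingers move at their own pace and stop on an object; "newtons" is the grip in N (left out, the last holds). Time passes only in rows, so rows that repeat a pose let the fingers close. It gives the time, the measured TCP pose, the force, the opening and the grip force at its end, in the units of the state.
- arm.observe(): the state, without advancing time (a new reading comes with each control period).
- arm.get_image(name): name is "side" or "top" or "wrist"; returns a dict with "img" (420x560x3 uint8, red, green, blue), "depth" (420x560 float32, m along the optical axis (not along the pixel's ray), 0 where there is no reading), "fx", "fy", "cx", "cy" (pixels), "rvec" (rotation vector, rad) and "tvec" (3), from world to camera coordinates, as OpenCV has them; the wrist camera has in their place "mount" (4x4, takes a point from camera to tool coordinates, whose origin is the TCP and whose axes are the flange's). Camera axes: x right, y down, z forward; pixel columns grow to the right and rows downward; lengths in m; the calibration is good to about 2 mm. A picture is of the moment at which its call begins: read the wrist's pose just before it.
- arm.sign_off(): hands the job in; it is judged then, once.
The state is a dict: "clock": time; "joints": joint angles; "dq": joint speeds; "joint_efforts": joint torques, N m; "position": TCP position; "ee_rot": TCP orientation; "force": force on the tool from outside, world axes, zero at the start; "ft_torque": the same for the moment, N m; "width": opening from 0.0 (shut) to 1.0 (fully open); "gripper_force": force on a finger pad.
Only numpy, scipy, OpenCV 4.12 (cv2) and the standard library are available. Lean on these libraries where they do the work, as an engineer would, in place of code of your own. Each camera call takes 0.05 s, during which the arm holds its last target. There are 200 camera calls.

## Working session

There is one attempt and no reset: what is moved stays moved. The work goes in short steps, Python scripts to look and compute and a tool call to move; the robot and the scene stay as the last step left them, time stands still between calls to the robot, and variables do not carry over. Pictures are saved under pics/ and viewed, at most 10 in all, crops included, and the job is handed in when it is done.

Besides the shell and the picture viewer there is one more tool, called after ">>>" as name([rows], argument=value, ...), one row to a line, values as JSON. jog_arm: Moves the arm, as the interface text tells. Its arguments: {"type":"object","properties":{"rows":{"type":"array","items":{"type":"array"}},"newtons":{"type":"number"}},"required":["rows"]}

```bash
mkdir -p pics
cat > h.py <<'E'
import numpy as np, cv2
from cell import arm
from scipy.spatial.transform import Rotation as R
def cap(n):
    s=arm.observe(); d=arm.get_image(n)
    if n=="wrist":
        T=np.eye(4); T[:3,:3]=R.from_rotvec(s["ee_rot"]).as_matrix(); T[:3,3]=s["position"]
        d["T"]=T@d["mount"]
    else:
        M=np.eye(4); M[:3,:3]=R.from_rotvec(d["rvec"]).as_matrix(); M[:3,3]=np.ravel(d["tvec"])
        d["T"]=np.linalg.inv(M)
    return d
def pts(d):
    v,u=np.mgrid[:420,:560]; z=d["depth"]
    P=np.stack([(u-d["cx"])/d["fx"]*z,(v-d["cy"])/d["fy"]*z,z],-1)
    return P@d["T"][:3,:3].T+d["T"][:3,3]
def save(d,f): cv2.imwrite(f,d["img"][:,:,::-1])
E
python3 - <<'E'
from h import *
for n in ["top","side"]:
    d=cap(n); save(d,f"pics/{n}0.png"); np.savez(f"{n}0.npz",**d)
print(arm.observe())
E
```

```text
{'clock': 0.1, 'joints': array([-1.33359316,  0.43519771,  0.02498598,  1.57401952, -0.01158385,
        1.13401421, -0.07508277]), 'dq': array([ 4.06869632e-04, -1.00615827e-03, -2.82229799e-05, -1.54058312e-03,
       -1.39099341e-03, -3.79784853e-04, -7.89355432e-04]), 'joint_efforts': array([ 2.85862232e-03, -6.69126391e+01,  9.87810753e-01, -3.15145969e+01,
       -6.06113579e-02,  3.74983402e-02,  1.36977951e-04]), 'position': array([0.20821866, 0.58879327, 0.22599083]), 'ee_rot': array([-5.31268445e-01, -3.09624597e+00,  2.34185336e-03]), 'force': array([0.27980497, 0.82811295, 0.64907145]), 'ft_torque': array([ 0.0276147 , -0.0088496 , -0.02202433]), 'gripper_force': 0.0, 'width': 1.000987914892798}
```

View pics/top0.png

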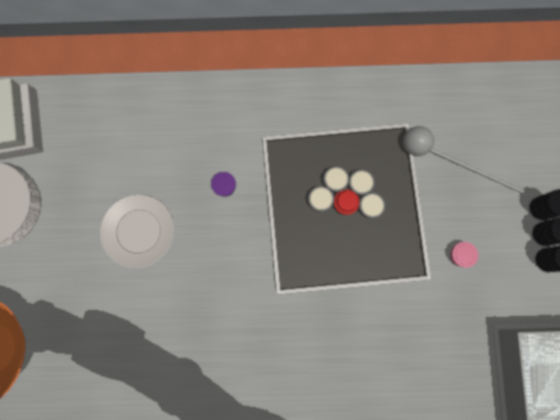

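View pics/side0.png

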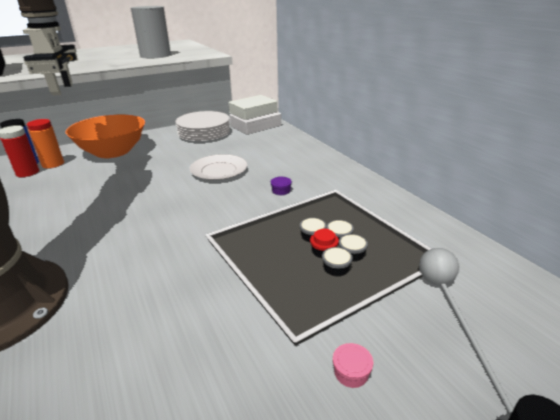

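The top view shows the red lid at (347,202), with cream cups at (321,198), (336,179), (361,182) and (372,205). The plate is at (137,231). The look-alikes are pink at (464,254) and purple at (223,184), both outside the pan. The cup I want is the red one hemmed in by the four cream cups.

Run:
```python
from h import *
for n in ["top","side"]:
    d=dict(np.load(n+"0.npz")); P=pts(d); im=d["img"].astype(int); hsv=cv2.cvtColor(d["img"],cv2.COLOR_RGB2HSV)
    red=((hsv[...,0]<6)|(hsv[...,0]>175))&(hsv[...,1]>190)&(hsv[...,2]>90)
    win=np.zeros_like(red)
    if n=="top": win[160:240,290:400]=1
    else: win[210:275,295:375]=1
    m=red&win; q=P[m]; print(n,"red",m.sum(),np.median(q,0),q.min(0),q.max(0))
    z=q[:,2]; print(np.percentile(z,[2,10,25,50,75,90,98]))
    cr=((hsv[...,1]<70)&(hsv[...,2]>150)&win).astype(np.uint8)
    k,l,st,c=cv2.connectedComponentsWithStats(cr)
    for i in range(1,k):
        if st[i,4]>60:
            q=P[l==i]; print("cream",c[i],st[i,4],(q[:,:2].min(0)+q[:,:2].max(0))/2,np.mean(q,0))
    if n=="top":
        for (u,v) in [(137,231),(290,270),(345,250),(230,300)]: print(u,v,P[v-2:v+3,u-2:u+3].reshape(-1,3).mean(0))
        w=(hsv[...,1]<60)&(hsv[...,2]>90)&(P[...,2]>.008)&(P[...,2]<.03); w[:,:95]=0; w[:,182:]=0; w[:185]=0;w[275:]=0
        q=P[w]; print("plate",w.sum(),(q.min(0)+q.max(0))/2,q.min(0),q.max(0))
        cv2.imwrite("pics/crop.png",cv2.resize(d["img"][110:300,255:440,::-1],None,fx=3,fy=3,interpolation=cv2.INTER_CUBIC))
    else:
        for (u,v) in [(218,167)]: print(u,v,P[v-2:v+3,u-2:u+3].reshape(-1,3).mean(0))
```

```text
return _methods._mean(a, axis=axis, dtype=dtype,
  ret = um.true_divide(
Traceback (most recent call last):
ValueError: zero-size array to reduction operation minimum which has no identity
```

```bash
cat > m.py <<'E'
from h import *
for n in ["top","side"]:
    d=dict(np.load(n+"0.npz")); P=pts(d); hsv=cv2.cvtColor(np.ascontiguousarray(d["img"]),cv2.COLOR_RGB2HSV)
    c=(202,347) if n=="top" else (239,324); print(d["img"][c],hsv[c],P[c])
    red=((hsv[...,0]<8)|(hsv[...,0]>172))&(hsv[...,1]>150)&(hsv[...,2]>70)
    win=np.zeros(red.shape,bool)
    if n=="top": win[160:240,290:400]=1
    else: win[210:275,295:375]=1
    m=red&win; q=P[m]
    if len(q): print(n,"red",m.sum(),(q.min(0)+q.max(0))/2,np.percentile(q[:,2],[2,10,25,50,75,90,98]))
    cr=((hsv[...,1]<90)&(hsv[...,2]>140)&win).astype(np.uint8)
    k,l,st,c=cv2.connectedComponentsWithStats(cr)
    for i in range(1,k):
        if st[i,4]>60:
            q=P[l==i]; print("cream",c[i],st[i,4],(q[:,:2].min(0)+q[:,:2].max(0))/2,np.mean(q,0))
    if n=="top":
        for (u,v) in [(137,231),(290,270),(345,250),(230,300)]: print(u,v,P[v-2:v+3,u-2:u+3].reshape(-1,3).mean(0))
        w=(P[...,2]>.008)&(P[...,2]<.04); w[:,:95]=0; w[:,182:]=0; w[:185]=0;w[275:]=0
        q=P[w]
        if len(q): print("plate",w.sum(),(q.min(0)+q.max(0))/2,q.min(0),q.max(0))
        cv2.imwrite("pics/crop.png",cv2.resize(np.ascontiguousarray(d["img"][110:300,255:440,::-1]),None,fx=3,fy=3,interpolation=cv2.INTER_CUBIC))
    else:
        for (u,v) in [(218,167)]: print(u,v,P[v-2:v+3,u-2:u+3].reshape(-1,3).mean(0))
E
python3 m.py
```

```text
[189  54  52] [  0 185 189] [ 0.59877635 -0.16481989  0.04523641]
top red 479 [ 0.51895529 -0.10775664  0.56357503] [0.0268873  0.03072986 0.03302725 0.04381039 0.04609353 0.04773451
 0.04944232]
cream [336.07537688 178.3040201 ] 398 [ 0.54255097 -0.09554629] [ 0.65573374 -0.14383081  0.03837263]
cream [361.55555556 181.58333333] 396 [ 0.53773438 -0.12370083] [ 0.64551856 -0.20086911  0.04131652]
cream [320.89051095 198.20437956] 411 [ 0.52070662 -0.07692328] [ 0.61067807 -0.1070716   0.0381481 ]
cream [372.10411622 204.83535109] 413 [ 0.59257566 -0.22318692] [ 0.59268147 -0.22295847  0.03311687]
137 231 [0.55326848 0.31896625 0.00359509]
290 270 [ 0.45298233 -0.03231111  0.00187384]
345 250 [ 0.49471757 -0.16003619  0.00233437]
230 300 [0.3901522  0.10081427 0.0438039 ]
plate 2490 [0.55265019 0.31494083 0.01552797] [0.46920505 0.23160888 0.00800566] [0.63609534 0.39827277 0.02305028]
[224  42  39] [  0 211 224] [ 0.2172557  -0.69577056  0.50534288]
side red 460 [ 0.42910389 -0.41077339  0.26090669] [0.02721113 0.03152354 0.03338205 0.04187244 0.04646756 0.04727679
 0.04835136]
cream [312.25954198 224.16412214] 262 [ 0.44172619 -0.37322498] [ 0.60943487 -0.10985601  0.0371107 ]
cream [339.98561151 226.74100719] 278 [ 0.46552339 -0.39221957] [ 0.6556446  -0.14760537  0.03675363]
cream [344.31843575 249.25139665] 716 [ 0.45933304 -0.42065662] [ 0.61668697 -0.21596229  0.03682831]
218 167 [0.55857335 0.3338232  0.00531286]
```

View pics/crop.png

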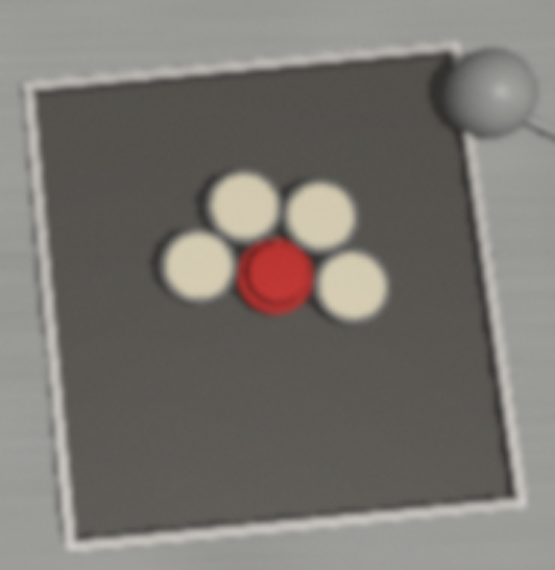

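The crop confirms it: the red lid with its raised dome (crop px 277,275) sits among four cream discs. The open side is towards the bottom of the image, which is -x. Next I'll refine the positions with depth outliers removed.

```bash
cat > m2.py <<'E'
from h import *
def meas(d,win):
    P=pts(d); hsv=cv2.cvtColor(np.ascontiguousarray(d["img"]),cv2.COLOR_RGB2HSV)
    ok=(d["depth"]>0)&(P[...,2]>.026)&(P[...,2]<.055); w=np.zeros(ok.shape,bool); w[win]=1; ok&=w
    red=((hsv[...,0]<8)|(hsv[...,0]>172))&(hsv[...,1]>130)&(hsv[...,2]>70)&ok
    def circ(q): return cv2.minEnclosingCircle(q[:,:2].astype(np.float32)*1000)
    q=P[red]; print("lid",circ(q),np.median(q,0))
    t=q[q[:,2]>.040]; print("dome",len(t),circ(t) if len(t) else 0,np.median(t,0) if len(t) else 0)
    cr=((hsv[...,1]<90)&(hsv[...,2]>140)&w).astype(np.uint8)
    k,l,st,c=cv2.connectedComponentsWithStats(cr)
    for i in range(1,k):
        if st[i,4]>60:
            q=P[(l==i)&ok]; print("cream",c[i].round(),circ(q),np.median(q,0))
if __name__=="__main__":
    meas(dict(np.load("top0.npz")),np.s_[160:240,290:400]); meas(dict(np.load("side0.npz")),np.s_[210:275,295:375])
    d=dict(np.load("top0.npz"));P=pts(d)
    q=P[221:242,127:148].reshape(-1,3); print("plate in",np.median(q,0))
    d=dict(np.load("side0.npz"));P=pts(d)
    w=(d["depth"]>0)&(P[...,2]>.012)&(P[...,2]<.024); w[:150]=0;w[188:]=0;w[:,:185]=0;w[:,255:]=0
    q=P[w];print("plate side",cv2.minEnclosingCircle(q[:,:2].astype(np.float32)*1000),np.median(P[160:170,205:230].reshape(-1,3),0))
E
python3 m2.py
```

```text
lid ((601.27392578125, -165.6127471923828), 29.08299446105957) [ 0.59930409 -0.16371428  0.04363746]
dome 295 ((601.1326293945312, -165.9000244140625), 22.150211334228516) [ 0.60077538 -0.16509028  0.04550112]
cream [336. 178.] ((657.427978515625, -144.4150848388672), 26.381378173828125) [ 0.6571357  -0.14447054  0.03288361]
cream [362. 182.] ((647.2904663085938, -202.4661102294922), 26.552717208862305) [ 0.64701471 -0.20248963  0.03291622]
cream [321. 198.] ((612.24755859375, -107.76042175292969), 26.589460372924805) [ 0.61162221 -0.10750838  0.03281257]
cream [372. 205.] ((592.9756469726562, -223.51454162597656), 26.704397201538086) [ 0.59244522 -0.223113    0.03313637]
lid ((607.92333984375, -156.24755859375), 39.36185073852539) [ 0.5951411  -0.17339084  0.04193755]
dome 247 ((600.7874145507812, -165.9759979248047), 22.155662536621094) [ 0.59919895 -0.16836736  0.04641496]
cream [312. 224.] ((608.406982421875, -111.76216888427734), 35.49257278442383) [ 0.61156259 -0.10647423  0.03380421]
cream [340. 227.] ((660.1514282226562, -142.9646759033203), 28.84076499938965) [ 0.65795998 -0.14458753  0.03368092]
cream [344. 249.] ((621.7913208007812, -211.7636260986328), 56.530799865722656) [ 0.61507647 -0.21332948  0.03370674]
plate in [0.55320576 0.31912233 0.00411278]
plate side ((550.1671142578125, 318.7757568359375), 87.51388549804688) [0.56129602 0.35137043 0.00596088]
```

Red cup centre is about (0.601, -0.166), and the dome top is around z = 0.046. The way out is (-0.988, +0.15). I'll move above it with the fingers shut.

>>> jog_arm([
  [[4,-7.5,0],[0,0,5],0],
  [[6,-12,0],[0,0,11],0],
  [[9,-17.5,0],[0,0,11],0],
  [[12,-23,0],[0,0,11],0],
  [[15,-28.5,0],[0,0,11],0],
  [[18,-34,0],[0,0,11],0],
  [[20,-38,0],[0,0,11],0],
  [[20,-38,0],[0,0,11],0],
], newtons=15)

```text
clock: 1.1
position: [0.4099, 0.2049, 0.2267]
ee_rot: [0.244, 3.132, -0.002]
force: [0.0, 1.2, 0.4]
width: 0.176
gripper_force: 0.0
```

>>> jog_arm([
  [[2.5,-5,0],[0,0,0],0],
  [[5,-10,-2],[0,0,0],0],
  [[7.5,-15,-4],[0,0,0],0],
  [[10,-20,-6],[0,0,0],0],
  [[13,-26,-8],[0,0,0],0],
  [[16,-32,-10],[0,0,0],0],
  [[19.3,-37.5,-12],[0,0,0],0],
  [[19.3,-37.5,-12],[0,0,0],0],
])

```text
clock: 2.1
position: [0.6016, -0.1689, 0.105]
ee_rot: [-0.237, -3.131, 0.002]
force: [-0.2, 1.0, -0.2]
width: 0.007
gripper_force: 0.0
```

Run:
```python
from h import *
s=arm.observe(); print(s["position"],s["ee_rot"],s["force"],s["width"])
d=cap("wrist"); save(d,"pics/w1.png"); np.savez("w1.npz",**d)
P=pts(d); hsv=cv2.cvtColor(np.ascontiguousarray(d["img"]),cv2.COLOR_RGB2HSV)
red=((hsv[...,0]<8)|(hsv[...,0]>172))&(hsv[...,1]>130)&(d["depth"]>0)
q=P[red]; 
for a,b in [(.026,.037),(.039,.055)]:
    t=q[(q[:,2]>a)&(q[:,2]<b)]
    if len(t): print(len(t),cv2.minEnclosingCircle(t[:,:2].astype(np.float32)*1000),np.median(t,0))
```

```text
[ 0.6016279  -0.16887942  0.10498804] [-2.37325235e-01 -3.13103649e+00  2.17514212e-03] [-0.22955015  0.95944029 -0.19289992] 0.006819538683754927
1409 ((603.123046875, -164.54266357421875), 28.92814064025879) [ 0.58742066 -0.16160316  0.03388929]
2487 ((602.963623046875, -164.53402709960938), 21.96195411682129) [ 0.59862189 -0.163513    0.04737427]
```

View pics/w1.png

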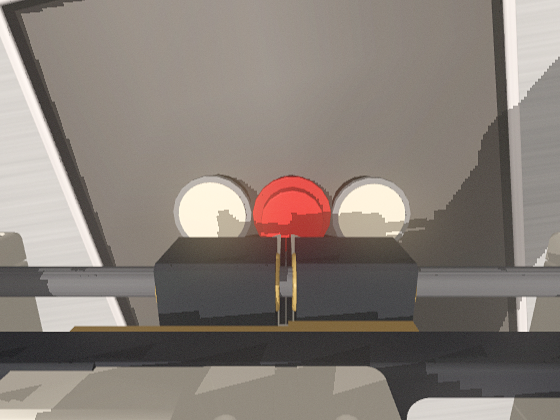

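The wrist view shows the red dome at (292,210), just ahead of the fingertips, with cream cups on both sides. It agrees with the top view, putting the centre at about (0.602, -0.165). I'll go down to just above the dome.

>>> jog_arm([
  [[0,0.3,-2],[0,0,0],0],
  [[0,0.3,-4],[0,0,0],0],
  [[0,0.3,-4.8],[0,0,0],0],
  [[0,0.3,-5.1],[0,0,0],0],
  [[0,0.3,-5.1],[0,0,0],0],
  [[0,0.3,-5.1],[0,0,0],0],
])

```text
clock: 2.9
position: [0.6018, -0.1628, 0.0565]
ee_rot: [0.232, 3.132, -0.0]
force: [-0.1, 0.2, 0.4]
width: 0.009
gripper_force: 0.0
```

>>> jog_arm([
  [[0,-0.2,-0.2],[0,0,0],0],
  [[0,-0.2,-0.4],[0,0,0],0],
  [[0,-0.2,-0.5],[0,0,0],0],
  [[0,-0.2,-0.6],[0,0,0],0],
  [[0,-0.2,-0.6],[0,0,0],0],
])

```text
clock: 3.52
position: [0.6013, -0.1647, 0.0496]
ee_rot: [-0.232, -3.133, -0.0]
force: [0.3, -0.6, -0.7]
width: 0.004
gripper_force: 0.0
```

>>> jog_arm([
  [[0,0,-0.05],[0,0,0],0],
  [[0,0,-0.1],[0,0,0],0],
  [[0,0,-0.1],[0,0,0],0],
])

```text
clock: 3.9
position: [0.6013, -0.1647, 0.0487]
ee_rot: [-0.232, -3.133, -0.0]
force: [-0.5, -0.1, 0.4]
width: 0.005
gripper_force: 0.0
```

>>> jog_arm([
  [[0,0,-0.05],[0,0,0],0],
  [[0,0,-0.1],[0,0,0],0],
  [[0,0,-0.1],[0,0,0],0],
])

```text
clock: 4.28
position: [0.6013, -0.1647, 0.0477]
ee_rot: [-0.232, -3.133, -0.0]
force: [0.5, -0.2, 0.1]
width: 0.007
gripper_force: 0.0
```

>>> jog_arm([
  [[0,0,-0.05],[0,0,0],0],
  [[0,0,-0.1],[0,0,0],0],
  [[0,0,-0.1],[0,0,0],0],
])

```text
clock: 4.65
position: [0.6013, -0.1647, 0.0468]
ee_rot: [0.232, 3.133, 0.0]
force: [-0.2, -0.1, 1.3]
width: 0.004
gripper_force: 0.6
```

>>> jog_arm([
  [[0,0,-0.04],[0,0,0],0],
  [[0,0,-0.04],[0,0,0],0],
])

```text
clock: 4.9
position: [0.6014, -0.1647, 0.0465]
ee_rot: [0.232, 3.133, 0.0]
force: [0.1, 0.3, 3.5]
width: 0.005
gripper_force: 1.7
```

>>> jog_arm([
  [[0,0,-0.02],[0,0,0],0],
  [[0,0,-0.02],[0,0,0],0],
])

```text
clock: 5.15
position: [0.6014, -0.1647, 0.0463]
ee_rot: [0.232, 3.133, 0.0]
force: [-0.9, 0.2, 5.3]
width: 0.006
gripper_force: 2.5
```

>>> jog_arm([
  [[-0.1,0.02,0],[0,0,0],0],
  [[-0.3,0.05,0],[0,0,0],0],
  [[-0.6,0.09,0],[0,0,0],0],
  [[-1.0,0.15,0],[0,0,0],0],
])

```text
clock: 5.65
position: [0.5914, -0.1633, 0.0463]
ee_rot: [0.232, 3.132, -0.0]
force: [2.6, 0.2, 5.4]
width: 0.005
gripper_force: 2.4
```

>>> jog_arm([
  [[-0.4,0.06,0],[0,0,0],0],
  [[-0.8,0.12,0],[0,0,0],0],
  [[-1.2,0.18,0],[0,0,0],0],
  [[-1.6,0.24,0],[0,0,0],0],
  [[-2.0,0.3,0],[0,0,0],0],
])

```text
clock: 6.28
position: [0.5712, -0.1602, 0.0463]
ee_rot: [0.232, 3.133, -0.0]
force: [0.8, -0.6, 5.2]
width: 0.003
gripper_force: 2.5
```

Run:
```python
from h import *
from m2 import meas
d=cap("top"); save(d,"pics/t1.png"); 
try: meas(d,np.s_[160:250,290:400])
except Exception as e: print(e)
```

```text
lid ((0.0, 0.0), 0.0) [nan nan nan]
dome 0 0 0
cream [333. 176.] ((661.753173828125, -141.16360473632812), 24.08843994140625) [ 0.66439096 -0.13682687  0.03286653]
cream [325. 202.] ((601.6124877929688, -117.46631622314453), 13.578705787658691) [ 0.60448531 -0.1167152   0.03343823]
  return _methods._mean(a, axis=axis, dtype=dtype,
  ret = um.true_divide(
```

View pics/t1.png

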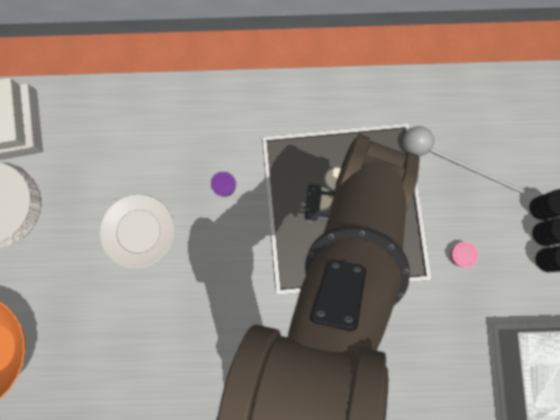

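The arm hides the cups from the top camera, though a bit of the cream disc at (333,176) still shows where it was. I'll check with the side camera.

Run:
```python
from h import *
d=cap("side"); o=dict(np.load("side0.npz"))
a=np.hstack([x["img"][190:310,250:400] for x in (o,d)])
cv2.imwrite("pics/s1.png",cv2.resize(np.ascontiguousarray(a[:,:,::-1]),None,fx=2.6,fy=2.6,interpolation=cv2.INTER_CUBIC))
```

```text
(no output)
```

View pics/s1.png

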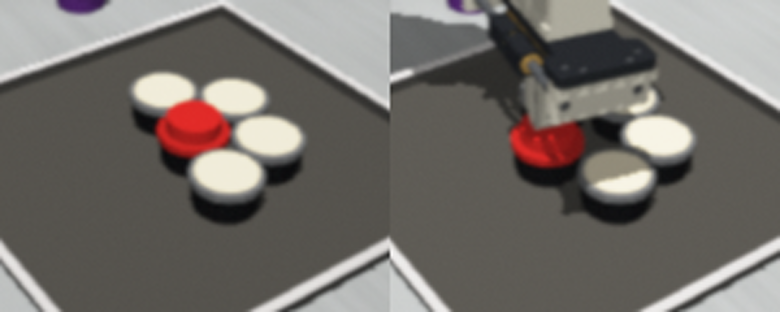

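The red lid has slid with the finger, from crop px (193,130) to (157,143), and the cream cups haven't moved. Continuing the slide.

>>> jog_arm([
  [[-0.4,0.06,0],[0,0,0],0],
  [[-0.8,0.12,0],[0,0,0],0],
  [[-1.2,0.18,0],[0,0,0],0],
  [[-1.6,0.24,0],[0,0,0],0],
  [[-2.0,0.3,0],[0,0,0],0],
  [[-2.4,0.36,0],[0,0,0],0],
])

```text
clock: 7.12
position: [0.5471, -0.1567, 0.0462]
ee_rot: [0.232, 3.133, -0.0]
force: [2.3, -0.6, 4.6]
width: 0.004
gripper_force: 2.5
```

>>> jog_arm([
  [[-0.4,0.06,0],[0,0,0],0],
  [[-0.8,0.12,0],[0,0,0],0],
  [[-1.2,0.18,0],[0,0,0],0],
  [[-1.6,0.24,0],[0,0,0],0],
  [[-2.0,0.3,0],[0,0,0],0],
  [[-2.3,0.35,0],[0,0,0],0],
  [[-2.4,0.36,0],[0,0,0],0],
  [[-2.4,0.36,0],[0,0,0],0],
])

```text
clock: 8.12
position: [0.523, -0.153, 0.0462]
ee_rot: [-0.232, -3.133, -0.0]
force: [1.1, -0.7, 5.3]
width: 0.004
gripper_force: 2.6
```

>>> jog_arm([
  [[0,0,0.1],[0,0,0],0],
  [[0,0,0.5],[0,0,0],0],
  [[0,0,2],[0,0,0],0],
  [[0,0,5],[0,0,0],0.5],
  [[0,0,7],[0,0,0],1],
  [[0,0,7],[0,0,0],1],
  [[0,0,7],[0,0,0],1],
  [[0,0,7],[0,0,0],1],
])

```text
clock: 9.12
position: [0.5227, -0.1529, 0.1154]
ee_rot: [-0.232, -3.131, -0.0]
force: [0.0, -0.0, -0.0]
width: 0.503
gripper_force: 0.0
```

```bash
cat > m3.py <<'E'
from h import *
def circles(d,tag):
    P=pts(d); hsv=cv2.cvtColor(np.ascontiguousarray(d["img"]),cv2.COLOR_RGB2HSV); v=d["depth"]>0
    red=((hsv[...,0]<8)|(hsv[...,0]>172))&(hsv[...,1]>130)&v
    cr=(hsv[...,1]<90)&(hsv[...,2]>90)&v&(P[...,2]>.031)&(P[...,2]<.037)
    for nm,m,a,b in [("lid",red,.028,.037),("dome",red,.039,.055),("cream",cr,.03,.038)]:
        m=m&(P[...,2]>a)&(P[...,2]<b)&(abs(P[...,0]-.57)<.13)&(abs(P[...,1]+.16)<.12)
        k,l,st,c=cv2.connectedComponentsWithStats(m.astype(np.uint8))
        for i in range(1,k):
            if st[i,4]>60:
                t=P[l==i]; (x,y),r=cv2.minEnclosingCircle(t[:,:2].astype(np.float32)*1000); print(tag,nm,st[i,4],round(x,1),round(y,1),round(r,1),np.median(t[:,2]).round(4))
if __name__=="__main__":
    for n in ["wrist","side"]: 
        d=cap(n); circles(d,n); save(d,f"pics/{n}2.png")
E
python3 m3.py
```

```text
wrist lid 1468 524.5 -152.6 28.9 0.0339
wrist dome 2741 524.5 -152.7 22.0 0.0474
wrist cream 490 604.0 -207.1 17.4 0.0343
wrist cream 487 615.9 -124.7 16.5 0.0344
side lid 199 523.8 -153.4 29.5 0.0329
side dome 279 523.4 -153.0 22.5 0.0463
side cream 1412 603.8 -166.1 86.1 0.0337
```

View pics/wrist2.png

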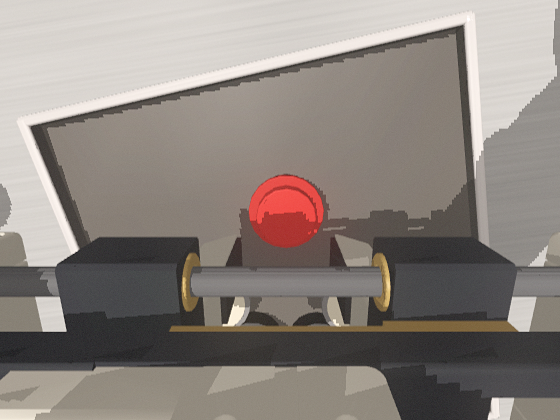

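The red lid at (287,211) stands alone at about (0.524, -0.153). It is about 98 mm from the nearest cups' centres, which leaves a 40 mm gap. Now opening fully and descending to grasp.

>>> jog_arm([
  [[0.1,0,0],[0,0,0],1],
  [[0.1,0,0],[0,0,0],1],
  [[0.1,0,-1],[0,0,0],1],
  [[0.1,0,-3],[0,0,0],1],
  [[0.1,0,-5],[0,0,0],1],
  [[0.1,0,-5.2],[0,0,0],1],
])

```text
clock: 9.98
position: [0.5231, -0.1528, 0.0625]
ee_rot: [-0.232, -3.13, -0.0]
force: [0.0, -0.8, -0.1]
width: 1.004
gripper_force: 0.0
```

>>> jog_arm([
  [[0,0,-1.5],[0,0,0],1],
  [[0,0,-3],[0,0,0],1],
  [[0,0,-4.2],[0,0,0],1],
  [[0,0,-5],[0,0,0],1],
  [[0,0,-5.1],[0,0,0],1],
  [[0,0,-5.1],[0,0,0],1],
])

```text
clock: 10.72
position: [0.5245, -0.1531, 0.0133]
ee_rot: [0.232, 3.133, -0.0]
force: [-0.4, -1.5, 0.3]
width: 1.001
gripper_force: 0.0
```

>>> jog_arm([
  [[0,0,0],[0,0,0],0.5],
  [[0,0,0],[0,0,0],0.5],
  [[0,0,0],[0,0,0],0.5],
  [[0,0,0],[0,0,0],0.5],
  [[0,0,0],[0,0,0],0.5],
  [[0,0,0],[0,0,0],0.5],
], newtons=10)

```text
clock: 11.48
position: [0.5244, -0.153, 0.0132]
ee_rot: [0.232, 3.133, 0.0]
force: [-0.6, 0.5, 1.7]
width: 0.629
gripper_force: 10.0
```

>>> jog_arm([
  [[0,0,0.5],[0,0,0],0.5],
  [[0,0,2],[0,0,0],0.5],
  [[0,0,5],[0,0,0],0.5],
  [[0,0,8],[0,0,0],0.5],
  [[0,0,10],[0,0,0],0.5],
  [[0,0,10],[0,0,0],0.5],
])

```text
clock: 12.22
position: [0.5255, -0.1533, 0.1152]
ee_rot: [0.232, 3.129, -0.0]
force: [0.3, 0.3, -0.7]
width: 0.629
gripper_force: 10.0
```

>>> jog_arm([
  [[0.2,2,0],[0,0,0],0.5],
  [[0.4,6,0],[0,0,0],0.5],
  [[0.7,10,0],[0,0,0],0.5],
  [[1,14,0],[0,0,0],0.5],
  [[1.2,18,0],[0,0,0],0.5],
  [[1.4,22,0],[0,0,0],0.5],
  [[1.5,25,0],[0,0,0],0.5],
  [[1.5,26,0],[0,0,0],0.5],
])

```text
clock: 13.22
position: [0.5387, 0.1091, 0.1123]
ee_rot: [-0.227, -3.132, -0.0]
force: [-0.0, -0.0, -0.6]
width: 0.625
gripper_force: 10.0
```

>>> jog_arm([
  [[0.2,3,0],[0,0,0],0.5],
  [[0.4,7,0],[0,0,0],0.5],
  [[0.7,11,0],[0,0,0],0.5],
  [[1,15,0],[0,0,0],0.5],
  [[1.2,18,0],[0,0,0],0.5],
  [[1.3,20,0],[0,0,0],0.5],
  [[1.3,20.8,0],[0,0,0],0.5],
  [[1.3,20.8,0],[0,0,0],0.5],
])

```text
clock: 14.22
position: [0.5524, 0.3141, 0.1129]
ee_rot: [-0.233, -3.133, 0.001]
force: [-0.2, -0.2, -0.4]
width: 0.628
gripper_force: 10.0
```

Run:
```python
from h import *
from scipy.optimize import least_squares
s=arm.observe(); print(s["position"],s["ee_rot"],s["width"],s["gripper_force"])
d=cap("wrist"); save(d,"pics/w3.png"); P=pts(d); v=d["depth"]>0
for nm,dd in [("wrist",d),("top0",dict(np.load("top0.npz")))]:
    P=pts(dd); r=np.hypot(P[...,0]-.552,P[...,1]-.316)
    m=(dd["depth"]>0)&(P[...,2]>.016)&(P[...,2]<.023)&(r<.1)&(r>.07); q=P[m][:,:2]
    f=least_squares(lambda p:np.hypot(q[:,0]-p[0],q[:,1]-p[1])-p[2],[.552,.316,.083],loss="soft_l1",f_scale=.002)
    print(nm,len(q),f.x, np.ptp(np.arctan2(q[:,1]-.316,q[:,0]-.552)))
    i=(dd["depth"]>0)&(r<.035)&(P[...,2]<.02); print("inner z",i.sum(),np.median(P[i][:,2]) if i.any() else 0)
hsv=cv2.cvtColor(np.ascontiguousarray(d["img"]),cv2.COLOR_RGB2HSV); P=pts(d)
m=((hsv[...,0]<8)|(hsv[...,0]>172))&(hsv[...,1]>130)&v; t=P[m]; print("cup",len(t),cv2.minEnclosingCircle(t[:,:2].astype(np.float32)*1000),np.percentile(t[:,2],[5,95]))
```

```text
[0.552426   0.31408302 0.11293905] [-2.32898273e-01 -3.13281246e+00  1.18129932e-03] 0.6276490505835034 9.999911338090897
wrist 4673 [0.553339   0.31648617 0.0798621 ] 6.281202501517445
inner z 3366 0.005939383348530447
top0 493 [0.55209776 0.31467156 0.0802016 ] 6.232943770388662
inner z 716 0.004255661027582458
cup 7485 ((552.4517211914062, 314.6383361816406), 29.146007537841797) [0.13271586 0.14781398]
```

View pics/w3.png

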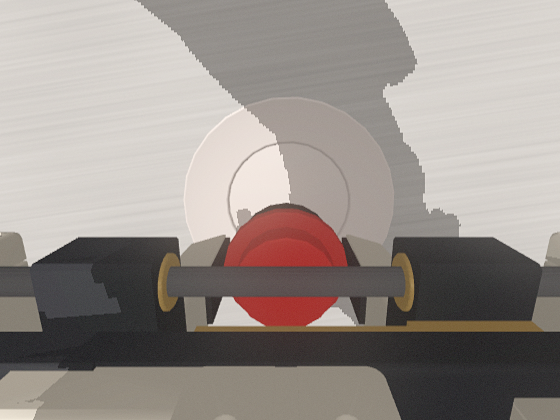

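The wrist view shows the cup held level over the plate, whose inner ring is centred near (289,201). The plate centre is (0.5527, 0.3157). Lowering now.

>>> jog_arm([
  [[0,0.15,-2],[0,0,0],0.5],
  [[0,0.15,-4],[0,0,0],0.5],
  [[0,0.15,-6],[0,0,0],0.5],
  [[0,0.15,-8],[0,0,0],0.5],
  [[0,0.15,-8.9],[0,0,0],0.5],
  [[0,0.15,-9.1],[0,0,0],0.5],
  [[0,0.15,-9.1],[0,0,0],0.5],
])

```text
clock: 15.15
position: [0.5527, 0.3166, 0.0226]
ee_rot: [0.232, 3.132, 0.001]
force: [-0.2, -0.1, -1.4]
width: 0.631
gripper_force: 10.0
```

>>> jog_arm([
  [[0,0,-0.15],[0,0,0],0.5],
  [[0,0,-0.3],[0,0,0],0.5],
  [[0,0,-0.3],[0,0,0],0.5],
])

```text
clock: 15.52
position: [0.5523, 0.3165, 0.0192]
ee_rot: [0.232, 3.133, 0.0]
force: [-1.1, -0.4, -0.1]
width: 0.627
gripper_force: 10.0
```

>>> jog_arm([
  [[0,0,-0.1],[0,0,0],0.5],
  [[0,0,-0.2],[0,0,0],0.5],
  [[0,0,-0.2],[0,0,0],0.5],
])

```text
clock: 15.9
position: [0.5523, 0.3164, 0.017]
ee_rot: [-0.232, -3.133, 0.0]
force: [-0.6, -0.5, -0.9]
width: 0.621
gripper_force: 10.0
```

>>> jog_arm([
  [[0,0,-0.05],[0,0,0],0.5],
  [[0,0,-0.1],[0,0,0],0.5],
  [[0,0,-0.1],[0,0,0],0.5],
])

```text
clock: 16.27
position: [0.5523, 0.3165, 0.0161]
ee_rot: [-0.232, -3.133, 0.0]
force: [0.0, 0.6, -0.3]
width: 0.623
gripper_force: 10.0
```

>>> jog_arm([
  [[0,0,-0.05],[0,0,0],0.5],
  [[0,0,-0.1],[0,0,0],0.5],
  [[0,0,-0.1],[0,0,0],0.5],
])

```text
clock: 16.65
position: [0.5524, 0.3165, 0.0153]
ee_rot: [0.232, 3.133, 0.0]
force: [-0.3, -0.2, 1.1]
width: 0.624
gripper_force: 10.0
```

>>> jog_arm([
  [[0,0,-0.03],[0,0,0],0.5],
  [[0,0,-0.05],[0,0,0],0.5],
  [[0,0,-0.05],[0,0,0],0.5],
])

```text
clock: 17.02
position: [0.5524, 0.3165, 0.0152]
ee_rot: [0.232, 3.133, 0.0]
force: [-2.8, -2.0, 7.2]
width: 0.626
gripper_force: 10.0
```

Contact. I'll ease off a little and release.

>>> jog_arm([
  [[0,0,0.05],[0,0,0],0.5],
  [[0,0,0.05],[0,0,0],0.66],
  [[0,0,0.05],[0,0,0],0.72],
  [[0,0,0.05],[0,0,0],0.8],
  [[0,0,0.05],[0,0,0],0.8],
  [[0,0,0.05],[0,0,0],0.8],
])

```text
clock: 17.77
position: [0.5523, 0.3165, 0.0151]
ee_rot: [0.232, 3.133, 0.0]
force: [0.3, 0.6, -0.6]
width: 0.801
gripper_force: 0.0
```

>>> jog_arm([
  [[0,0,1],[0,0,0],0.8],
  [[0,0,3],[0,0,0],0.9],
  [[0,0,6],[0,0,0],1],
  [[0,0,10],[0,0,0],1],
  [[0,0,14],[0,0,0],1],
  [[-4,3,16],[0,0,0],1],
  [[-8,6,16],[0,0,0],1],
  [[-8,6,16],[0,0,0],1],
])

```text
clock: 18.77
position: [0.4686, 0.3805, 0.177]
ee_rot: [-0.221, -3.133, -0.005]
force: [-0.1, -0.8, -0.4]
width: 1.002
gripper_force: 0.0
```

Run:
```python
from h import *
from m3 import circles
from m2 import meas
d=cap("top"); circles(d,"top"); meas_=None
s=cap("side"); w=cap("wrist")
for n,dd in [("side",s),("wrist",w),("top",d)]:
    P=pts(dd); hsv=cv2.cvtColor(np.ascontiguousarray(dd["img"]),cv2.COLOR_RGB2HSV)
    m=((hsv[...,0]<8)|(hsv[...,0]>172))&(hsv[...,1]>130)&(dd["depth"]>0)&(np.hypot(P[...,0]-.553,P[...,1]-.316)<.09)&(P[...,2]>.03)&(P[...,2]<.06)
    t=P[m]
    if len(t): print(n,len(t),cv2.minEnclosingCircle(t[:,:2].astype(np.float32)*1000),np.percentile(t[:,2],[5,95]))
a=np.hstack([d["img"],s["img"]]); cv2.imwrite("pics/f.png",cv2.resize(np.ascontiguousarray(a[:,:,::-1]),(800,300),interpolation=cv2.INTER_AREA))
```

```text
top cream 763 635.1 -123.9 57.9 0.0333
top cream 739 619.9 -215.3 57.8 0.0333
side 190 ((550.557373046875, 312.7547302246094), 28.449230194091797) [0.03178709 0.04954306]
wrist 715 ((551.24951171875, 317.0000305175781), 28.065080642700195) [0.03291126 0.04994229]
top 470 ((551.1143798828125, 314.87786865234375), 28.96305274963379) [0.03263586 0.05078565]
```

View pics/f.png

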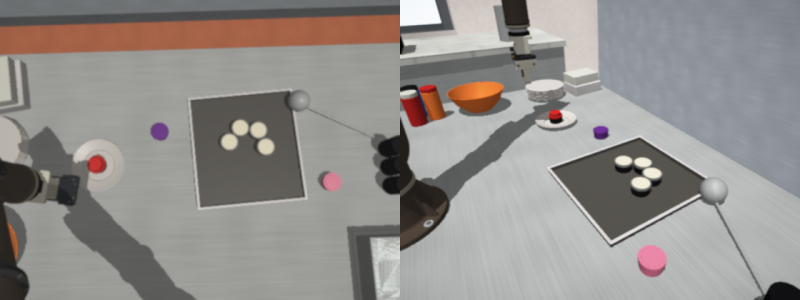

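The red cup stands upright at the middle of the plate, at (96,163) in the left view. I'll check that the four cups didn't move, using the same measure as at the start.

```bash
python3 - 2>/dev/null <<'E'
from h import *
from m2 import meas
d=cap("top")
meas(d,np.s_[160:240,290:400])
P=pts(d); r=np.hypot(P[...,0]-.552,P[...,1]-.316)
E
```

```text
lid ((0.0, 0.0), 0.0) [nan nan nan]
dome 0 0 0
cream [336. 178.] ((657.0907592773438, -144.36026000976562), 26.60129165649414) [ 0.65697061 -0.14449129  0.03306409]
cream [362. 182.] ((648.13134765625, -202.3035125732422), 26.432159423828125) [ 0.64707455 -0.20236618  0.03292295]
cream [321. 198.] ((611.7046508789062, -107.48548126220703), 26.373489379882812) [ 0.61161639 -0.10751511  0.03291854]
cream [372. 205.] ((592.8634033203125, -223.2702178955078), 26.68563461303711) [ 0.59261905 -0.22291014  0.03282431]
```

The four cups are where they were, to within a millimetre. Handing in.

```bash
python3 -c "
from cell import arm
print(arm.sign_off())"
```

```text
the job is handed in; nothing more can be done
None
```

The job is handed in: I slid the red-lidded cup about 78 mm clear with about 5 N on its lid, then picked it up and set it upright within about 2 mm of the plate's centre; the other four cups moved less than 1 mm.

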